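Nest the washed beaker on the stack without jamming it

TASK

The large tapered beaker draining mouth down on the tray is clean: put it away on the stack of the same beakers, mouth down over the top one, with its pouring spout directly above the stack's spouts. Lower it on gently, then press it down with a light push so that it sits straight and snug but does not wedge and jam, and let go. Do not shove or tip the stack, and leave the small beaker and the other things standing where they are.

Things in the scene. Friction and masses are not known exactly. Their poses are not given: they have to be found in the camera images.
- beaker: The beaker to put away: white plastic, round, tapered, mouth down on the grey tray (its surface 8 mm above the bench). 90 mm tall, 72 mm wide at the mouth (76 over the rim bead) narrowing evenly to 53 mm at its flat closed base, now the top; wall 2 mm; 50 to 80 g. Origin: centre of the mouth, at the bottom; z points up to the base, x to the spout, which sticks out 12 mm at the rim.
- beaker_base (a point): Centre of that beaker's flat closed base, its top face as it stands, 90 mm above its mouth. This is the place to press it.
- beaker_spout (a point): Tip of that beaker's spout, 48 mm from its axis, at the rim.
- stack: Three of the same beakers nested mouth down on the bench, rims 20 mm apart, 130 mm tall in all, loose on the bench, about 0.2 kg; they move as one. Origin: centre of the lowest mouth, on the bench; z up, x to the spouts, one above the other. The top one's rim is 40 mm and its base 130 mm above the bench.
- stack_base (a point): Centre of the flat base on top of the stack. How low the next beaker comes differs by 6 mm either way and cannot be seen: laid on, it bears on the taper, still loose, with its mouth 52 to 67 mm above the bench. The walls give a little: a push of 5 to 8 N takes it some 1 to 3 mm further and makes it snug, and it stays there; more than 11 N wedges it fast.
- stack_spout (a point): Tip of the spout of the stack's top beaker, 48 mm from the axis, 41 mm above the bench.
- small_beaker: A smaller beaker of the same kind, mouth down on the same tray: 62 mm tall, 52 mm wide at the mouth, 39 mm at the base. Not of this set: leave it. Origin: centre of its mouth.
- pot0: Lidded sample pot, 45 mm wide, 59 mm tall, between the tray and the stack: leave it standing. Origin: centre of its underside.
- pot1: Sample pot like pot0, farther from the robot: leave it. Origin: centre of its underside.
- pot2: Sample pot like pot0, farther from the robot: leave it. Origin: centre of its underside.
- dish: Glass dish, 90 mm wide, 45 mm tall, farther from the robot: leave it. Origin: centre of its underside.
- washbottle: White wash bottle, 68 mm wide, about 190 mm tall, farther from the robot: leave it. Origin: centre of its underside.
Things that resemble listed ones, but are neither listed nor needed, are in the scene too. Leave any green or yellow look-alike of the beaker alone.

How it is judged:
By the outcome, as a careful person would: the job done as asked, in the order asked, and still so for the second after the job is handed in, with the robot touching nothing.
It also fails if it takes over 48 s, if anything falls off the work surface, if the arm or the gripper's body presses on something with over 40 N, if the wrist force passes 120 N, or if a joint passes its speed limit or range.

ROBOT

A 7-joint arm with a two-finger parallel gripper is mounted at the origin on the work surface. World frame = base frame: x ahead of the robot, y to its left, z up, the work surface at z = 0. Lengths are in m, angles in rad, forces in N, time in s.
With the tool pointing down it reaches from about 0.35 to 0.775 m from the base axis. Payload 3.1 kg.
Tool frame: the origin (TCP) lies midway between the tips of the shut fingers; the grasp point (between the pads) lies 19 mm behind it (grip_point_offset is the distance from the TCP to the grasp point, in m); x points along the fingers, y is the direction in which the jaws open and shut, and the axes are right-handed (so a half turn about x gives the same grasp; the last joint's range is limited). The gripper opens to 85 mm and grips with 20 to 120 N. Pads are 22 mm wide; open, the fingers measure 114 mm over their backs; the gripper's body (76 mm by 85 mm) begins 54 mm behind the grasp point. The pads swing forward as they close: fully open they stand 13 mm farther back than shut.
Start: joints at [-1.206, 0.311, 0.014, 1.512, -0.004, 1.319, -0.027], TCP at [0.218, 0.505, 0.204] pointing down, gripper open.
Joint ranges: [-2.7, 2.7], [-0.3, 1.91], [-1.27, 1.3], [0.12, 2.57], [-1.44, 4.58], [0.2, 2.03], [-3.05, 3.05]. Speed limits (rad/s): [2.79, 2.79, 3.14, 3.14, 3.14, 3.14, 3.14].

INTERFACE

Orientations are given as [roll, pitch, yaw] about the fixed x, y, z axes, in that order (R = Rz(yaw) Ry(pitch) Rx(roll)).
In Python, from workcell import * gives the robot as it stands.
- The arm moves only by the tool step_arm, never from a script. Its argument "targets" is a list of rows, each a list of 5 numbers: the opening in per cent of the stroke, from 0 (shut) to 100 (fully open), then the shift along the tool's x, y, z in cm, then the turn about the tool's x in rad. A call has exactly 10 rows; each row is the pose to reach, as a shift and turn from the pose measured when the call began, along the tool's axes at that moment; what a row does not reach only later rows make up. A row lasts 1/8 s, in which the tool goes at most 62.5 mm and 10.7 degrees, less where a joint would pass 70% of its speed; a pose out of reach is approached as far as the arm can. A call with a gripper value outside its range is refused whole. The fingers move at their own pace and stop on an object; "force" is the grip in N (left out, the last holds). Time passes only in rows, so rows that repeat a pose let the fingers close, or fill a call up. It gives the time, the measured TCP pose, the force and the opening at its end, in the units of the state.
- state(): the state, without advancing time (a new reading comes with each control period).
- snapshot(name): name is "scene" or "side" or "wrist"; returns a dict with "img" (384x512x3 uint8, red, green, blue), "fx", "fy", "cx", "cy" (pixels), "k1" (the pictures are not rectified: a ray, as slopes to the right and down, at radius r is drawn at 1 + k1 r^2 times it, then the intrinsics apply), "origin" and "rotation" of the camera in the world. Camera axes: x right, y up, looking along -z (the intrinsics and any distortion apply to the point x, -y, -z); pixel columns grow to the right and rows downward; lengths in m; the calibration is good to about 2 mm. A picture is of the moment at which its call begins. There is no depth.
- finish_job(): hands the job in, once; it reports no verdict.
The state is a dict: "time": time; "q": joint angles; "qd": joint speeds; "effort": joint torques, N m; "eef_pos": TCP position; "tcp_rot": TCP orientation; "ft_force": force on the tool from outside, world axes, zero at the start; "ft_torque": the same for the moment, N m; "gripper_width": finger opening in m.
Only numpy, scipy, OpenCV 4.12 (cv2) and the standard library are available. Lean on these libraries where they do the work, as an engineer would, in place of code of your own. Each camera call takes 0.05 s, during which the arm holds its last target.

## Working session

There is one attempt and no reset: what is moved stays moved. The work goes in short steps, Python scripts to look and compute and a tool call to move; the robot and the scene stay as the last step left them, time stands still between calls to the robot, and variables do not carry over. Pictures are saved under pics/ and viewed, and the job is handed in when it is done.

Besides the shell and the picture viewer there is one more tool, called after "Request:" as name([rows], argument=value, ...), one row to a line, values as JSON. step_arm: Moves the arm, as the interface text tells. Its arguments: {"type":"object","properties":{"targets":{"type":"array","items":{"type":"array","items":{"type":"number"}}},"force":{"type":"number"}},"required":["targets"]}

```bash
mkdir -p pics; ls; python3 - <<'E'
from workcell import *
import cv2,numpy as np
s=state();print({k:np.round(v,3).tolist() for k,v in s.items()})
for n in ["scene","side","wrist"]:
    d=snapshot(n);cv2.imwrite(f"pics/{n}0.png",d["img"][:,:,::-1]);np.save(f"pics/{n}0.npy",d,allow_pickle=True)
    print(n,d["fx"],d["fy"],d["cx"],d["cy"],d["k1"],np.round(d["origin"],3),np.round(d["rotation"],3).tolist())
E
```

```text
pics
{'time': 0.0, 'q': [-1.206, 0.312, 0.014, 1.513, -0.004, 1.319, -0.027], 'qd': [0.0, 0.0, 0.001, 0.0, 0.0, -0.001, 0.001], 'effort': [0.0, -37.992, 0.147, -23.059, 0.012, 0.014, 0.0], 'eef_pos': [0.217, 0.504, 0.203], 'tcp_rot': [-1.528, 1.568, -1.935], 'ft_force': [0.109, 0.392, 0.734], 'ft_torque': [0.032, -0.01, -0.016], 'gripper_width': 0.085}
scene 427.8515007151985 427.8515007151985 255.62927727647659 186.57450041860716 -0.05560436898818555 [1.513 0.34  0.973] [0.846, 0.014, 1.925]
side 461.58479562998303 461.58479562998303 255.81096156368915 187.7788002513161 -0.17333619103620948 [ 0.359 -0.998  1.098] [0.791, -0.019, -0.237]
wrist 276.3693653310061 276.3693653310061 254.5741680024705 191.8550845174475 -0.013542978707081835 [0.144 0.536 0.374] [-0.314, 0.001, 1.163]
```

View pics/scene0.png

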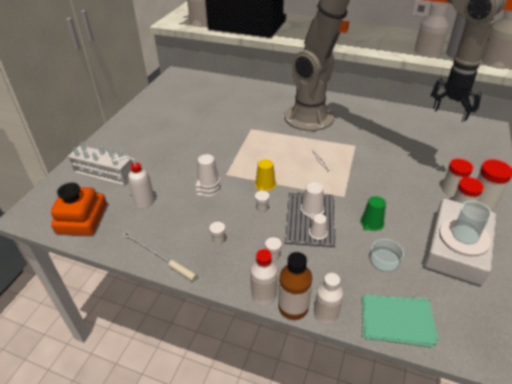

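View pics/side0.png

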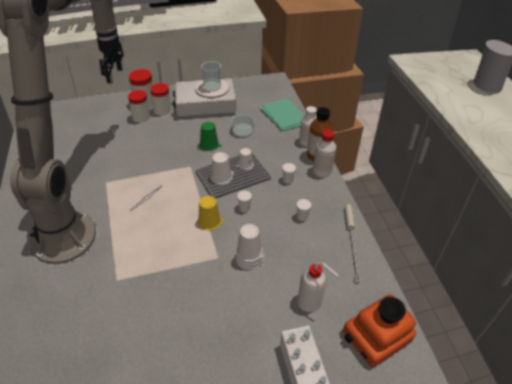

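View pics/wrist0.png

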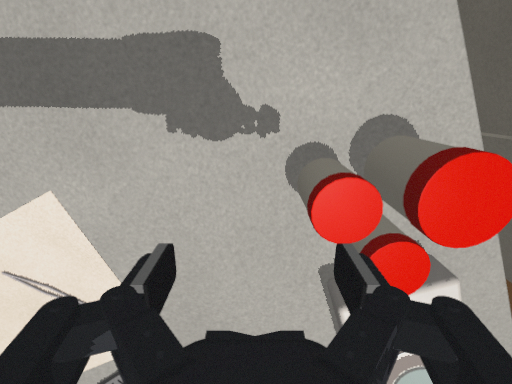

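The scene picture shows the tray with the large beaker near (314,197) and the small one near (318,225), the stack near (207,172), and pot0 near (262,201). In the side picture they are at (220,168), (245,158), (249,247) and (244,202). I'll enlarge these areas and write ray helpers.

```bash
cat > h.py <<'E'
import numpy as np, cv2
from scipy.spatial.transform import Rotation as R
def load(n): return np.load(f"pics/{n}.npy",allow_pickle=True).item()
def snap(n,name):
    from workcell import snapshot
    d=snapshot(n); np.save(f"pics/{name}.npy",d,allow_pickle=True); cv2.imwrite(f"pics/{name}.png",d["img"][:,:,::-1]); return d
def rot(d): return R.from_euler('xyz',d["rotation"]).as_matrix()
def ray(d,u,v):
    K=np.array([[d["fx"],0,d["cx"]],[0,d["fy"],d["cy"]],[0,0,1]])
    # drawn = ray*(1+k1 r^2)
    p=cv2.undistortPoints(np.array([[[u,v]]],float),K,np.array([d["k1"],0,0,0]))[0,0]
    w=rot(d)@np.array([p[0],-p[1],-1.]); return np.array(d["origin"]),w/np.linalg.norm(w)
def plane(d,u,v,z):
    o,w=ray(d,u,v); return o+w*(z-o[2])/w[2]
def proj(d,P):
    c=rot(d).T@(np.array(P)-d["origin"]); x,y=c[0]/-c[2],-c[1]/-c[2]; f=1+d["k1"]*(x*x+y*y)
    return np.array([d["fx"]*x*f+d["cx"],d["fy"]*y*f+d["cy"]])
def tri(a,ua,b,ub):
    o1,w1=ray(a,*ua);o2,w2=ray(b,*ub)
    t=np.linalg.lstsq(np.array([w1,-w2]).T,o2-o1,rcond=None)[0]
    p,q=o1+t[0]*w1,o2+t[1]*w2; return (p+q)/2,np.linalg.norm(p-q)
def crop(d,x0,y0,w,h,s,name):
    c=d["img"][y0:y0+h,x0:x0+w,::-1]; cv2.imwrite(f"pics/{name}.png",cv2.resize(c,None,fx=s,fy=s,interpolation=cv2.INTER_CUBIC))
E
python3 - <<'E'
from h import *
a=load("scene0");b=load("side0")
crop(a,180,140,180,115,4,"c1");crop(b,180,120,150,160,3.7,"c2")
E
```

```text
(no output)
```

View pics/c1.png

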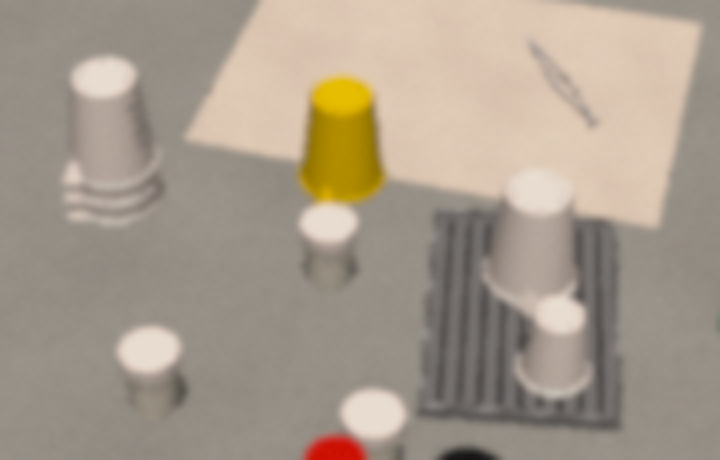

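View pics/c2.png

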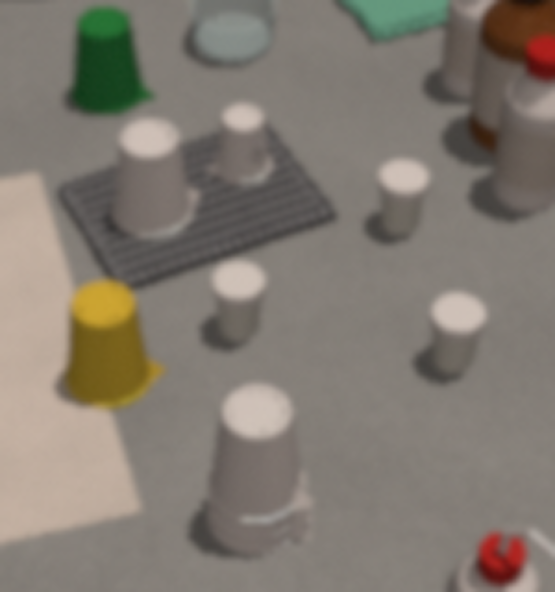

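The crops show the bright base discs clearly: the beaker base is at about (540,190) in c1 and (150,138) in c2, the stack base at (104,77) and (257,411). The stack spouts show left in c1 at (72,180). The beaker's spout faces the small beaker. Next I'll measure the base centres from both views.

```bash
cat > m1.py <<'E'
from h import *
a=load("scene0");b=load("side0")
def disc(d,u,v,r=12):
    g=cv2.cvtColor(d["img"],cv2.COLOR_RGB2GRAY).astype(float)
    u,v=int(u),int(v); t=(g[v-1:v+2,u-1:u+2].mean()+0)
    s=8; x0,y0=u-r,v-r
    c=cv2.resize(g[y0:v+r+1,x0:u+r+1],None,fx=s,fy=s,interpolation=cv2.INTER_CUBIC)
    best=None
    th=t-16
    m=(c>th).astype(np.uint8); n,l,st,ce=cv2.connectedComponentsWithStats(m)
    k=l[r*s+4,r*s+4]; cn=max(cv2.findContours((l==k).astype(np.uint8),0,1)[0],key=cv2.contourArea)
    e=cv2.fitEllipse(cv2.convexHull(cn))
    f=lambda q:(q+.5)/s-.5
    return (x0+f(e[0][0]),y0+f(e[0][1])),(e[1][0]/s,e[1][1]/s,e[2])
f1=lambda p:(180+p[0]/4,140+p[1]/4); f2=lambda p:(180+p[0]/3.7,120+p[1]/3.7)
for n,p,q in [("beaker",(540,192),(150,138)),("stack",(104,77),(257,411)),("small",(561,315),(243,117)),("pot0",(329,224),(239,280)),("potB",(150,352),(459,312)),("potC",(373,414),(403,177))]:
    ca,ea=disc(a,*f1(p)); cb,eb=disc(b,*f2(q)); P,e=tri(a,ca,b,cb)
    print(n,np.round(ca,1),np.round(ea,1),np.round(cb,1),np.round(eb,1),np.round(P,4),round(e,4))
E
python3 m1.py
```

```text
beaker [316.4 181. ] [19.4 24.4 31.5] [219.7 156.9] [ 8.6 12.8 91.2] [0.5251 0.1532 0.1057] 0.0223
stack [205.4 159. ] [ 8.9 13.6 82.9] [249.  230.8] [12.6 16.4 92.5] [ 0.5487 -0.2028  0.1256] 0.0038
small [319.4 218.1] [  8.5  10.9 102.9] [245.1 151.2] [ 5.5  8.6 93.8] [0.6277 0.1985 0.0661] 0.0045
pot0 [261.7 195.2] [ 8.5 12.7 90.7] [244.  195.1] [ 8.6 12.4 90.7] [0.58   0.0009 0.056 ] 0.0044
potB [216.7 226.9] [10.  13.8 81.5] [303.6 203.9] [ 9.  12.9 97.4] [ 0.7527 -0.0771  0.056 ] 0.0042
potC [272.9 243. ] [10.9 14.4 92.3] [288.8 167.1] [ 7.4 11.5 96.2] [0.7562 0.0974 0.0561] 0.0042
```

```bash
cat >> h.py <<'E'
def tool(s): return R.from_euler('xyz',s["tcp_rot"]).as_matrix()
def delta(s,P,yawjaw=None):
    """tool-frame shift (cm) to TCP target P; turn about tool x so that jaw axis is at world angle yawjaw"""
    T=tool(s); d=T.T@(np.array(P)-s["eef_pos"])*100
    j=T[:,1]; out=[np.round(d,2).tolist(), 'jaw deg',round(float(np.degrees(np.arctan2(j[1],j[0]))),1)]
    return out
E
python3 - <<'E'
from h import *
from workcell import state
a=load("scene0");b=load("side0")
print("beaker",tri(a,(315,187.2),b,(219.7,156.9)))
print("yellow",tri(a,(265.5,164),b,(207.7,201.8)))
# rough spouts
print("bk spout",plane(b,180+194/3.7,120+198/3.7,.008), "rim ctr", plane(a,180+527/4,140+310/4,.008))
print("stack spout scene",plane(a,180+70/4,140+172/4,.041),"side",plane(b,180+310/3.7,120+497/3.7,.041))
s=state();print(np.round(tool(s),3));
for P in [(.40,.12,.26),(.52,.156,.3)]: print(delta(s,P))
w=load("wrist0"); print(tool(s).T@(w["origin"]-s["eef_pos"]))
E
```

```text
beaker (array([0.53114263, 0.15741537, 0.09371637]), np.float64(0.006597442323300637))
yellow (array([ 0.46012001, -0.02860086,  0.08340361]), np.float64(0.005205554831139537))
bk spout [0.57494886 0.15558835 0.008     ] rim ctr [0.57376944 0.16731832 0.008     ]
stack spout scene [ 0.57706429 -0.22529466  0.041     ] side [ 0.58793303 -0.23015442  0.041     ]
[[-0.001  0.396  0.918]
 [-0.002  0.918 -0.396]
 [-1.    -0.002  0.   ]]
[[-5.62, -28.11, 31.99], 'jaw deg', 66.7]
[[-9.63, -20.06, 41.59], 'jaw deg', 66.7]
[-0.17076182 -0.00026112 -0.07984693]
```

Rough positions are beaker (0.531, 0.157) with its spout near 0°, and stack (0.549, −0.203) with spouts near −38°. I'll move the wrist camera over the beaker with the jaw at about 90°.

Request:
step_arm([
  [100,-1,-3,5,-0.05],
  [100,-2,-6,10,-0.1],
  [100,-3.5,-9,15,-0.15],
  [100,-5,-12,20,-0.2],
  [100,-6,-15,25,-0.25],
  [100,-7,-18,30,-0.3],
  [100,-7.7,-20.5,34.5,-0.36],
  [100,-7.7,-21.8,37,-0.4],
  [100,-7.7,-21.8,37,-0.4],
  [100,-7.7,-21.8,37,-0.4],
])

```text
time: 1.4
eef_pos: [0.4701, 0.1595, 0.2803]
tcp_rot: [-2.716, 1.568, -2.722]
ft_force: [0.6, -0.4, -0.6]
gripper_width: 0.0852
```

```bash
python3 - <<'E'
from h import *
from workcell import state
s=state();print(s["time"],np.round(s["eef_pos"],3),np.round(s["q"],2),delta(s,s["eef_pos"]),np.round(s["ft_force"],2))
d=snap("wrist","w1");print(d["origin"])
E
```

```text
1.4 [0.47  0.159 0.28 ] [-0.6   0.17  0.29  1.51 -0.05  1.47  1.25] [[0.0, 0.0, 0.0], 'jaw deg', 89.7] [ 0.56 -0.37 -0.56]
[0.39050366 0.16012568 0.45133054]
```

View pics/w1.png

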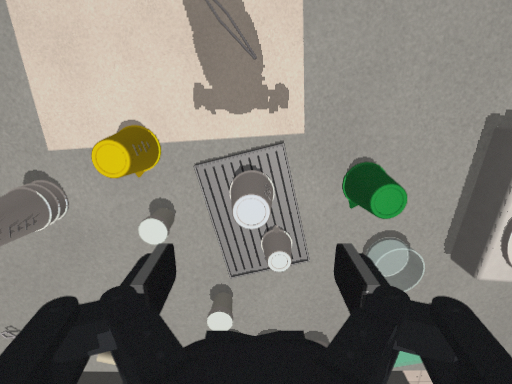

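The wrist view shows the beaker base at about (251,210), the small beaker at (279,260) and the stack at the left edge. I'll enlarge it.

```bash
python3 - <<'E'
from h import *
d=load("w1");crop(d,190,140,130,140,5,"c3")
E
```

```text
(no output)
```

View pics/c3.png

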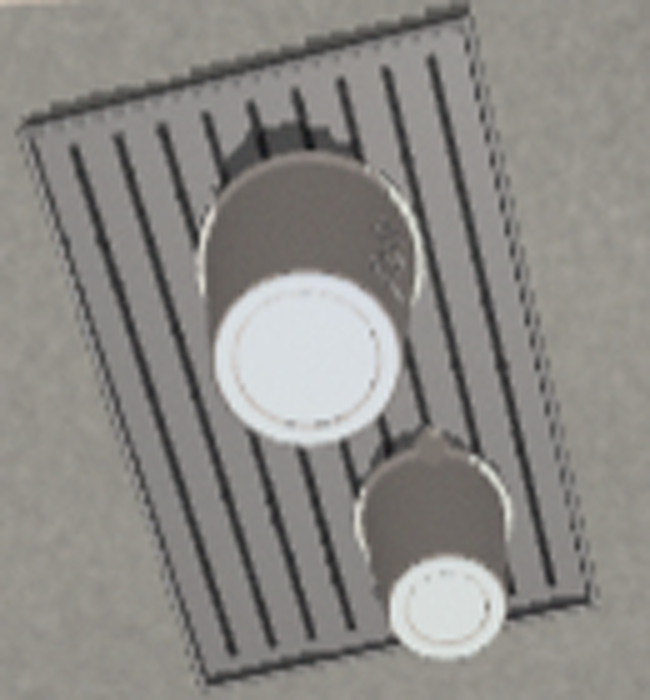

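The beaker's spout is hidden behind its base from here, so I'll view it from the far side, lower down. That also gives the second view for height.

Request:
step_arm([
  [100,1,0,3,0],
  [100,2,0,6,0],
  [100,3,0,9,0],
  [100,4,0,12,0],
  [100,5,0,15,0],
  [100,6,0,16,0],
  [100,6,0,16,0],
  [100,6,0,16,0],
  [100,6,0,16,0],
  [100,6,0,16,0],
])

```text
time: 2.7
eef_pos: [0.6296, 0.1594, 0.221]
tcp_rot: [-2.809, 1.57, -2.812]
ft_force: [-0.3, 0.1, 0.0]
gripper_width: 0.0855
```

```bash
python3 - <<'E'
from h import *
d=snap("wrist","w2");print(d["origin"])
crop(d,160,20,190,150,4,"c4")
E
```

```text
[0.54982541 0.15985124 0.39190188]
```

View pics/w2.png

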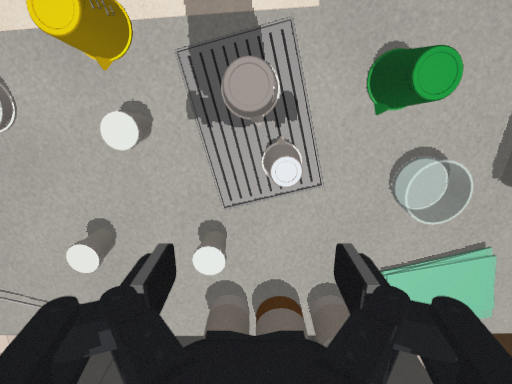

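View pics/c4.png

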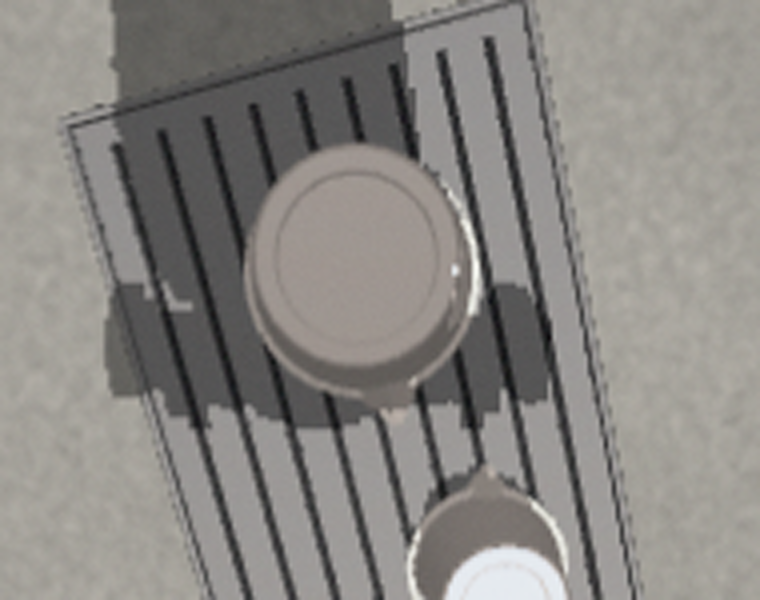

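In c4 the base disc is centred at about (356,256) and the spout tip is at (397,415). In c3 the disc centre is at (308,358). Next: triangulate.

```bash
python3 - <<'E'
from h import *
d1=load("w1");d2=load("w2")
f=lambda x0,y0,s,u,v:(x0+(u+.5)/s-.5,y0+(v+.5)/s-.5)
p1=f(190,140,5,308,358);p2=f(160,20,4,356,256)
P,e=tri(d1,p1,d2,p2);print("base",np.round(P,4),e, plane(d1,*p1,.098),plane(d2,*p2,.098))
a=load("scene0");print(proj(a,P),proj(load("side0"),P))
sp=plane(d2,*f(160,20,4,397,415),.008);print("spout",sp, sp-P,np.degrees(np.arctan2(*(sp-P)[[1,0]])),np.hypot(*(sp-P)[:2]))
# rim: bead circle extreme points
for uv in [(477,275),(245,275),(340,393)]: q=plane(d2,*f(160,20,4,*uv),.010);print(q,np.hypot(*(q-P)[:2]))
p=f(160,20,4,507,592);
s1=f(190,140,5,447,606);print("small",tri(d1,s1,d2,(285.8,171.5)))
print("pot0",plane(d2,119.5,130.5,.059))
E
```

```text
base [0.5319 0.1544 0.0989] 0.0002899642670169553 [0.53223027 0.15449211 0.098     ] [0.53182426 0.1541992  0.098     ]
[313.29862874 186.58716997] [219.31829185 155.57705077]
spout [0.57669947 0.1657472  0.008     ] [ 0.04482189  0.01138598 -0.09088457] 14.25320687708324 0.04624545751438769
[0.53239701 0.19169783 0.01      ] 0.0373402292359457
[0.53199489 0.1164255  0.01      ] 0.03793589518288285
[0.56928662 0.14665662 0.01      ] 0.03819420627020894
small (array([0.62901825, 0.19718521, 0.06821359]), np.float64(1.256406684145879e-05))
pot0 [ 5.80234740e-01 -2.11981648e-04  5.90000000e-02]
```

The beaker's axis is at (0.532, 0.1545), base top at z = 0.0985 (0.098 expected), and the spout at +14° with radius 46 mm (48 expected). Next I'll view the stack from two wrist positions.

Request:
step_arm([
  [100,-0.5,-4,0.3,0],
  [100,-1,-9,0.5,0],
  [100,-2,-14,0.8,0],
  [100,-3,-19,1,0],
  [100,-4,-24,1.3,0],
  [100,-4,-29,1.5,0],
  [100,-4,-34,2,0],
  [100,-4,-38,2,0],
  [100,-4,-38,2,0],
  [100,-4,-38,2,0],
])

```text
time: 4.0
eef_pos: [0.6484, -0.2199, 0.261]
tcp_rot: [2.292, 1.57, 2.289]
ft_force: [-0.2, 0.8, 0.4]
gripper_width: 0.0854
```

```bash
python3 - <<'E'
from h import *
d=snap("wrist","w3");print(d["origin"])
P=proj(d,(.549,-.203,.1));print(P)
x0,y0=int(P[0])-85,max(0,int(P[1])-60);print(x0,y0)
crop(d,x0,y0,170,140,4,"c5")
E
```

```text
[ 0.56861954 -0.21972662  0.43190573]
[268.87311159  84.12535087]
183 24
```

View pics/w3.png

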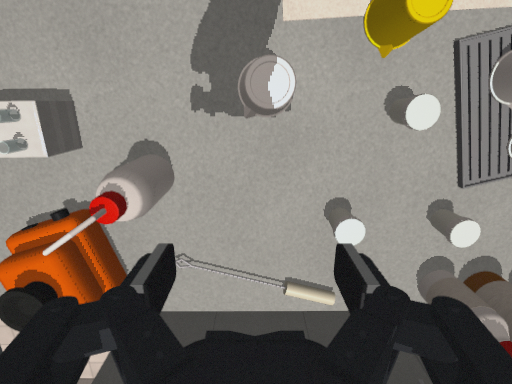

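View pics/c5.png

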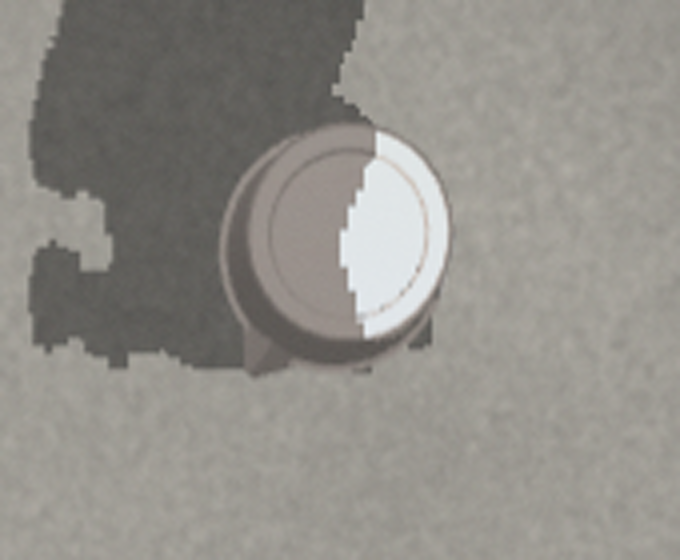

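In c5 the stack's base disc is centred at (349,231) and the spout tip is at (253,376). I'll take the second view on the way back, at about y = −0.10 and x lower.

```bash
python3 - <<'E'
from h import *
d=load("w3")
f=lambda x0,y0,s,u,v:(x0+(u+.5)/s-.5,y0+(v+.5)/s-.5)
b=plane(d,*f(183,24,4,349,231),.13);sp=plane(d,*f(183,24,4,253,376),.041)
print(b,sp,np.degrees(np.arctan2(*(sp-b)[[1,0]])),np.hypot(*(sp-b)[:2]))
for n,uv in(("scene0",(205.4,159)),("side0",(249,230.8))):
    D=load(n); print(n,proj(D,b),uv,tri(d,f(183,24,4,349,231),D,uv))
E
```

```text
[ 0.5481521  -0.20351856  0.13      ] [ 0.58830852 -0.23105875  0.041     ] -34.44322084774584 0.04869290827221921
scene0 [204.67927039 158.10541341] (205.4, 159) (array([ 0.54742058, -0.20260444,  0.12583154]), np.float64(0.0016414302947019709))
side0 [248.31680211 229.58083793] (249, 230.8) (array([ 0.54890906, -0.20363306,  0.12500313]), np.float64(0.0023135803548197))
```

Request:
step_arm([
  [100,0,2,-1,0],
  [100,0,5,-2,0],
  [100,0,8,-3.5,0],
  [100,0,11,-5,0],
  [100,0,14,-6.5,0],
  [100,0,16,-8,0],
  [100,0,16,-8,0],
  [100,0,16,-8,0],
  [100,0,16,-8,0],
  [100,0,16,-8,0],
])

```text
time: 5.3
eef_pos: [0.5692, -0.0598, 0.261]
tcp_rot: [2.483, 1.57, 2.479]
ft_force: [-0.3, -0.5, -0.6]
gripper_width: 0.085
```

```bash
python3 - <<'E'
from h import *
d=snap("wrist","w4");print(d["origin"])
P=proj(d,(.549,-.203,.1));print(P)
x0,y0=max(0,int(P[0])-85),max(0,int(P[1])-60);print(x0,y0)
crop(d,x0,y0,170,140,4,"c6")
E
```

```text
[ 0.48943049 -0.05954269  0.43200804]
[136.11652444 154.83983185]
51 94
```

View pics/c6.png

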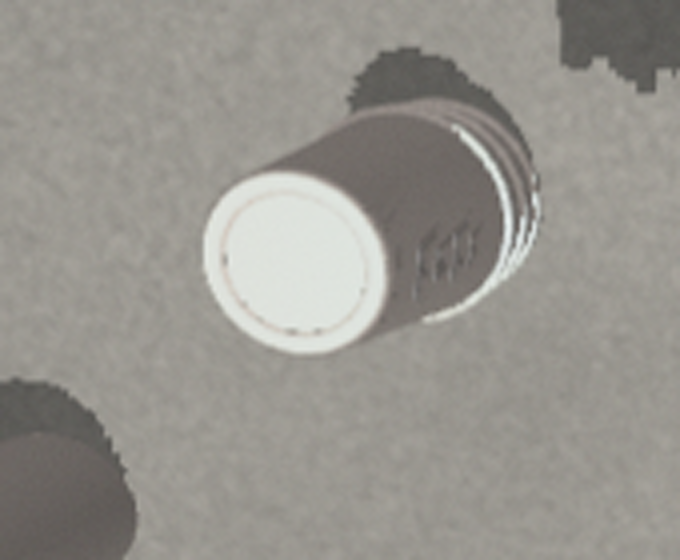

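In c6 the disc centre is at (295,262). Triangulating, and working out the move to the pre-grasp.

```bash
python3 - <<'E'
from h import *
from workcell import state
d=load("w3");e=load("w4");s=state()
f=lambda x0,y0,s,u,v:(x0+(u+.5)/s-.5,y0+(v+.5)/s-.5)
print(tri(d,f(183,24,4,349,231),e,f(51,94,4,295,262)))
print(delta(s,(.532,.1543,.16)),delta(s,(.532,.1543,.037)))
E
```

```text
(array([ 0.54820213, -0.20353698,  0.13049417]), np.float64(3.678959523423209e-05))
[[10.12, 21.37, -3.78], 'jaw deg', 89.8] [[22.42, 21.37, -3.77], 'jaw deg', 89.8]
```

The stack base is at (0.5482, −0.2035, 0.1305), matching the 130 mm in the text, and the spouts are at −34.4°. The beaker has to turn −48.7° in all. Next is the approach above the beaker, then the descent.

Request:
step_arm([
  [100,0,4,-0.7,0],
  [100,1,9,-1.5,0],
  [100,2,14,-2.4,0],
  [100,4,18,-3.2,0],
  [100,6,20.5,-3.7,0],
  [100,8,21.4,-3.8,0],
  [100,9.5,21.4,-3.8,0],
  [100,10,21.4,-3.8,0],
  [100,10,21.4,-3.8,0],
  [100,10,21.4,-3.8,0],
])

```text
time: 6.6
eef_pos: [0.5327, 0.154, 0.1621]
tcp_rot: [0.784, 1.569, 0.78]
ft_force: [-0.6, -0.7, 0.6]
gripper_width: 0.0853
```

```bash
python3 - <<'E'
from h import *
from workcell import state
s=state()
print(delta(s,(.532,.1543,.037)))
d=snap("wrist","w5")
E
```

```text
[[12.51, 0.02, -0.08], 'jaw deg', 89.7]
```

View pics/w5.png

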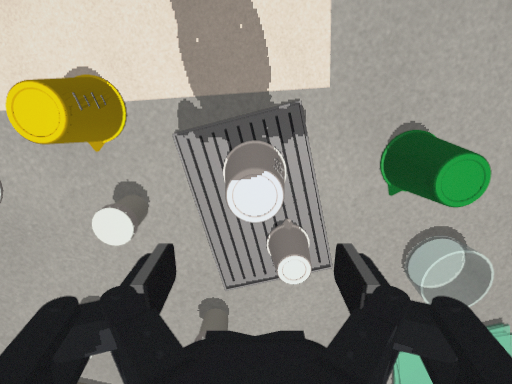

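The beaker's base at (255,196) is centred between the fingers (about 165 and 345). Descending.

Request:
step_arm([
  [100,2,0,-0.1,0],
  [100,4,0,-0.1,0],
  [100,6,0,-0.1,0],
  [100,8,0,-0.1,0],
  [100,10,0,-0.1,0],
  [100,11.5,0,-0.1,0],
  [100,12.5,0,-0.1,0],
  [100,12.5,0,-0.1,0],
  [100,12.5,0,-0.1,0],
  [100,12.5,0,-0.1,0],
])

```text
time: 7.9
eef_pos: [0.5324, 0.1545, 0.0379]
tcp_rot: [0.596, 1.568, 0.592]
ft_force: [0.2, 0.5, 0.9]
gripper_width: 0.0854
```

Request:
step_arm([
  [90,0,0,0,0],
  [80,0,0,0,0],
  [75,0,0,0,0],
  [70,0,0,0,0],
  [65,0,0,0,0],
  [60,0,0,0,0],
  [55,0,0,0,0],
  [50,0,0,0,0],
  [50,0,0,0,0],
  [50,0,0,0,0],
], force=25)

```text
time: 9.15
eef_pos: [0.5327, 0.1544, 0.0383]
tcp_rot: [0.504, 1.567, 0.5]
ft_force: [-0.7, -1.2, 5.3]
gripper_width: 0.0576
```

The grip stopped at 57.6 mm, so the beaker is held. I'll lift it slightly, check, then go up.

Request:
step_arm([
  [50,-0.3,0,0,0],
  [50,-0.7,0,0,0],
  [50,-1.2,0,0,0],
  [50,-2,0,0,0],
  [50,-2,0,0,0],
  [50,-4,0,0,0],
  [50,-7,0,0,0],
  [50,-10,0,0,0],
  [50,-13,0,0,0],
  [50,-13,0,0,0],
])

```text
time: 10.4
eef_pos: [0.5344, 0.1547, 0.171]
tcp_rot: [0.395, 1.561, 0.391]
ft_force: [0.4, -0.9, -1.1]
gripper_width: 0.0575
```

```bash
python3 - <<'E'
from h import *
from workcell import state
s=state();print(s["eef_pos"],s["ft_force"],s["gripper_width"],np.round(s["q"],2))
d=snap("wrist","w6");a=snap("scene","s6");crop(a,230,110,150,130,4,"c7")
b=snap("side","d6");crop(b,170,80,150,130,4,"c8")
E
```

```text
[0.53442737 0.15466627 0.17101857] [ 0.42801574 -0.92156215 -1.07095387] 0.057492985563723426 [-0.51  0.34  0.27  1.57 -0.09  1.24  1.34]
```

View pics/w6.png

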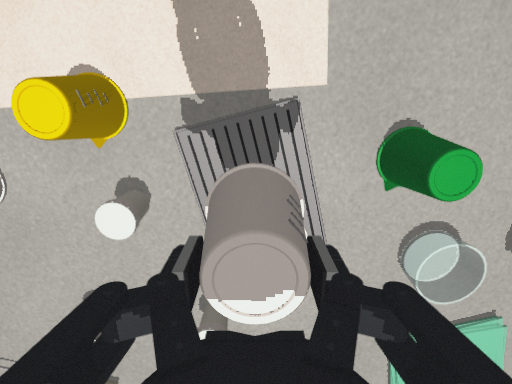

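View pics/c7.png

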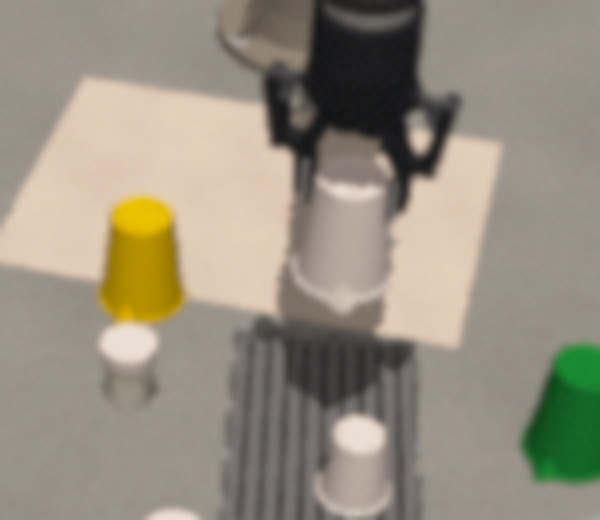

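View pics/c8.png

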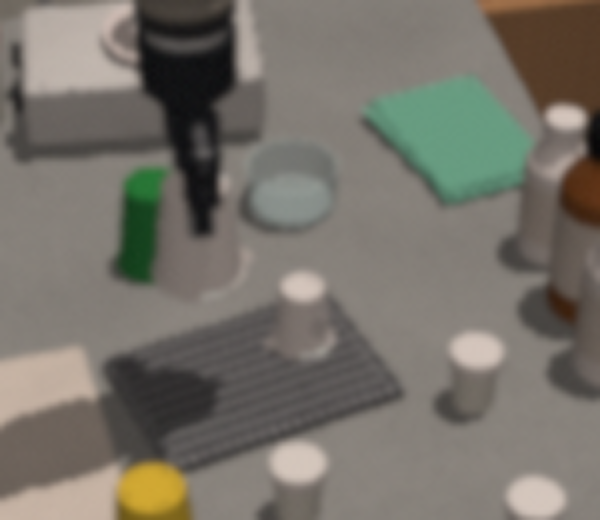

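The beaker is held and looks upright in the scene view; its spout faces the camera at c7 (343,300). Next I'll measure where the base sits in the hand.

```bash
python3 - <<'E'
from h import *
crop(load("w6"),190,150,130,185,3.2,"c9")
E
```

```text
(no output)
```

View pics/c9.png

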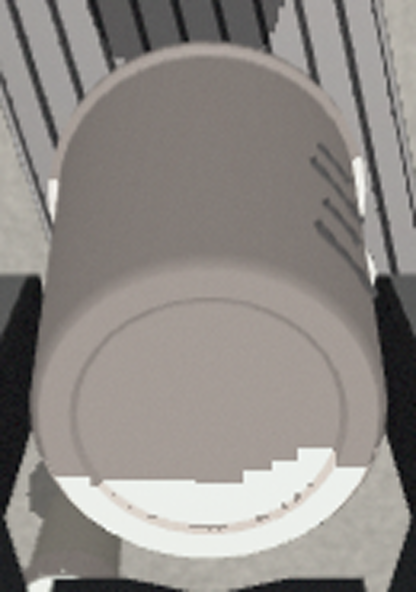

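```bash
python3 - <<'E'
from h import *
from workcell import state
s=state();d=load("w6");T=tool(s);print(np.round(T,3))
f=lambda x0,y0,s,u,v:(x0+(u+.5)/s-.5,y0+(v+.5)/s-.5)
for z in(.226,.231,.236):
    o=[]
    for uv in[(208.5,412),(208,298),(208,530),(72,413),(346,413),(208.5,556)]: o.append(plane(d,*f(190,150,3.2,*uv),z))
    b=(o[1]+o[2])/2
    print(z,"c",np.round(o[0],4),"ring dia",np.linalg.norm(o[3]-o[4]),np.linalg.norm(o[1]-o[2]),"ctr",b[:2],"near edge",o[5][:2])
    r=plane(d,*f(190,150,3.2,208,42),z-.089);print(" rim far x",r[:2])
    print(' base rel TCP in tool', T.T@(np.r_[b[:2],z]-s["eef_pos"]))
# ring dia from w2
w=load("w2");g=lambda u,v:plane(w,*f(160,20,4,u,v),.098);print("ref ring",np.linalg.norm(g(273,258)-g(441,258)))
# stack spout seen
E
```

```text
[[ 0.001  0.004  1.   ]
 [ 0.001  1.    -0.004]
 [-1.     0.001  0.001]]
0.226 c [0.5364 0.1546 0.226 ] ring dia 0.042128851560097054 0.04229730537349516 ctr [0.53779711 0.15453215] near edge [0.56426333 0.1544651 ]
 rim far x [0.49819942 0.15519747]
 base rel TCP in tool [-0.05899948  0.00065299  0.00651111]
0.231 c [0.5327 0.1546 0.231 ] ring dia 0.04029980057415499 0.04046094085770198 ctr [0.53411318 0.15452805] near edge [0.55943034 0.15446391]
 rim far x [0.49709113 0.15517886]
 base rel TCP in tool [-0.06400273  0.00063891  0.00283163]
0.236 c [0.5291 0.1546 0.236 ] ring dia 0.03847074958821295 0.03862457634190868 ctr [0.53042924 0.15452395] near edge [0.55459736 0.15446272]
 rim far x [0.49598284 0.15516026]
 base rel TCP in tool [-0.06900599  0.00062482 -0.00084786]
ref ring 0.04176589866555749
```

```bash
python3 - <<'E'
from h import *
crop(load("w6"),190,150,130,75,6,"c10")
crop(load("w6"),190,220,130,110,6,"c11")
f=lambda x0,y0,s,u,v:(x0+(u+.5)/s-.5,y0+(v+.5)/s-.5)
w=load("w1");g=lambda u,v:plane(w,*f(190,140,5,u,v),.098);print("ref ring w1",np.linalg.norm(g(233,359)-g(380,359)),np.linalg.norm(g(307,290)-g(307,428)))
crop(load("w5"),215,135,80,95,6,"c12")
E
```

```text
ref ring w1 0.04041500700423265 0.04080701086846969
```

View pics/c10.png

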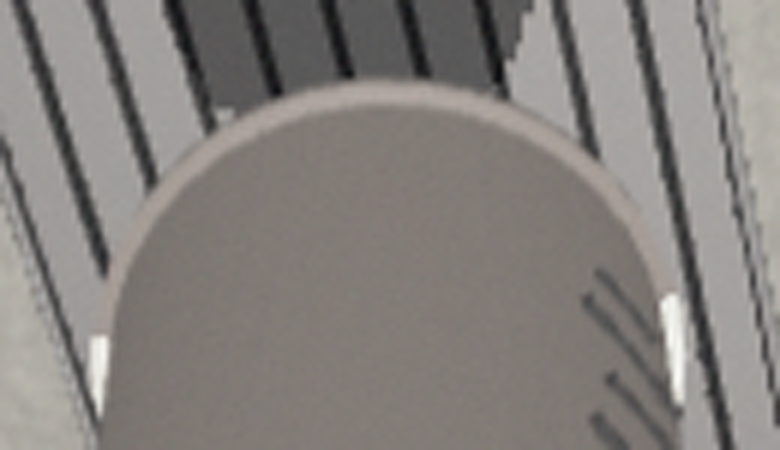

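View pics/c11.png

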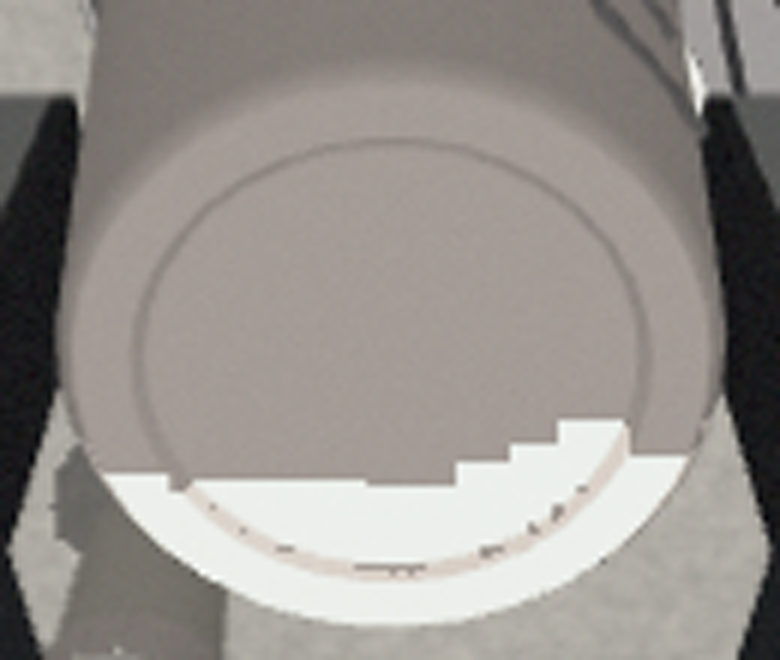

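View pics/c12.png

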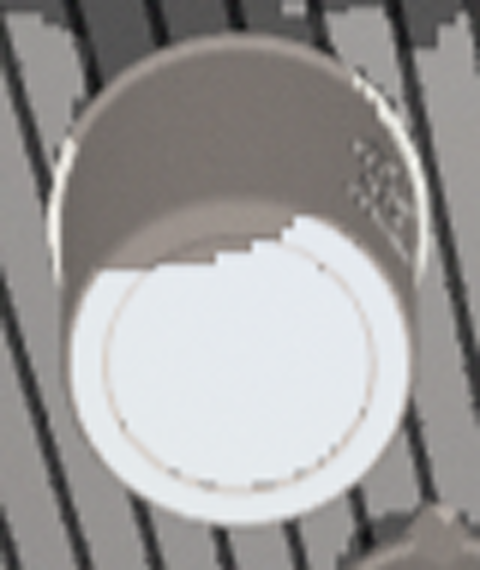

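```bash
python3 - <<'E'
from h import *
from scipy.optimize import least_squares
f=lambda x0,y0,s,u,v:(x0+(u+.5)/s-.5,y0+(v+.5)/s-.5)
w=load("w5")
g=lambda u,v,z=.098:plane(w,*f(215,135,6,u,v),z)
print("ring w5",np.linalg.norm(g(105,360)-g(374,360)),"base ctr",(g(240,237)+g(238,490))/2, "near edge",g(240,524),"rim far",g(243,35,.010))
d=load("w6")
h=lambda u,v,z:plane(d,*f(190,150,6,u,v),z)
k=lambda u,v,z:plane(d,*f(190,220,6,u,v),z)
for zb in (.224,.226,.228,.230,.232):
    P=np.array([h(u,v,zb-.088)[:2] for u,v in[(385,79),(270,98),(210,130),(150,187),(105,275),(505,95),(595,150),(650,222),(670,268)]])
    c=least_squares(lambda q:np.hypot(*(P-q[:2]).T)-q[2],[.535,.155,.038]).x
    B=np.array([k(u,v,zb)[:2] for u,v in[(395,144),(140,355),(646,355),(395,573),(190,487),(622,430)]])
    e=least_squares(lambda q:np.hypot(*(B-q[:2]).T)-q[2],[.535,.155,.02]).x
    print(zb,"rim",np.round(c,4),"ring",np.round(e,4))
E
```

```text
ring w5 0.040218872480528474 base ctr [0.53271528 0.15406493 0.098     ] near edge [0.5584014  0.15406734 0.098     ] rim far [0.49504513 0.15519669 0.01      ]
0.224 rim [0.5372 0.1548 0.0394] ring [0.5393 0.1546 0.0211]
0.226 rim [0.5364 0.1548 0.039 ] ring [0.5379 0.1546 0.0207]
0.228 rim [0.5356 0.1548 0.0386] ring [0.5364 0.1546 0.0204]
0.23 rim [0.5348 0.1548 0.0382] ring [0.5349 0.1546 0.02  ]
0.232 rim [0.534  0.1548 0.0378] ring [0.5334 0.1546 0.0196]
```

Ring and rim sizes agree for base z ≈ 0.230: the beaker is upright, 0.5 mm from the TCP axis, with the TCP 31 mm above its mouth. Next, the clearance to the wash bottle and the shift over the stack.

```bash
python3 - <<'E'
from h import *
from workcell import state
s=state();print(delta(s,(.548,-.2035,.21)))
print("bottle",plane(load("w3"),108,208,.17),plane(load("scene0"),141,203,0.0))
a=load("s6");sp=plane(a,230+343.5/4-.4,110+303.5/4-.4,.141);print(sp,proj(a,(.5349+.0465,.1547+.0118,.141)))
E
```

```text
[[-4.34, -35.74, 1.82], 'jaw deg', 89.8]
bottle [ 0.6698831  -0.36903591  0.17      ] [ 0.68982743 -0.38341345  0.        ]
[0.5722522  0.16811545 0.141     ] [314.16028519 187.3052774 ]
```

Request:
step_arm([
  [50,-2,0,0,0],
  [50,-4,-3,0.2,0.05],
  [50,-4.3,-7.5,0.4,0.15],
  [50,-4.3,-12.5,0.6,0.27],
  [50,-4.3,-17.5,0.9,0.4],
  [50,-4.3,-22.5,1.1,0.52],
  [50,-4.3,-27.5,1.4,0.65],
  [50,-4.3,-32,1.6,0.77],
  [50,-4.3,-35,1.8,0.85],
  [50,-4.3,-35.7,1.8,0.85],
])

```text
time: 11.8
eef_pos: [0.5461, -0.2057, 0.208]
tcp_rot: [-2.372, 1.568, 3.053]
ft_force: [-0.3, -0.0, -0.1]
gripper_width: 0.0573
```

Request:
step_arm([
  [50,0,0,0,0],
  [50,0,0,0,0],
  [50,0,0,0,0],
  [50,0,0,0,0],
  [50,0,0,0,0],
  [50,0,0,0,0],
  [50,0,0,0,0],
  [50,0,0,0,0],
  [50,0,0,0,0],
  [50,0,0,0,0],
])

```text
time: 13.05
eef_pos: [0.5461, -0.2058, 0.2079]
tcp_rot: [-2.354, 1.568, 3.071]
ft_force: [-0.1, -0.3, -0.4]
gripper_width: 0.0579
```

```bash
python3 - <<'E'
from h import *
from workcell import state
s=state();print(s["time"],s["eef_pos"],np.round(s["ft_force"],2),s["gripper_width"],delta(s,(.548,-.2035,.21)))
print(np.round(tool(s),3))
d=snap("wrist","w7");crop(d,190,150,130,185,3.2,"c13")
a=snap("scene","s7");b=snap("side","d7");crop(a,150,90,120,120,4,"c14");crop(b,190,120,130,170,3.4,"c15")
E
```

```text
13.05 [ 0.54607343 -0.20578012  0.20794498] [-0.1  -0.31 -0.39] 0.05786675345137886 [[-0.21, 0.29, -0.05], 'jaw deg', 40.8]
[[-0.003  0.757  0.654]
 [ 0.     0.654 -0.757]
 [-1.    -0.002 -0.002]]
```

View pics/w7.png

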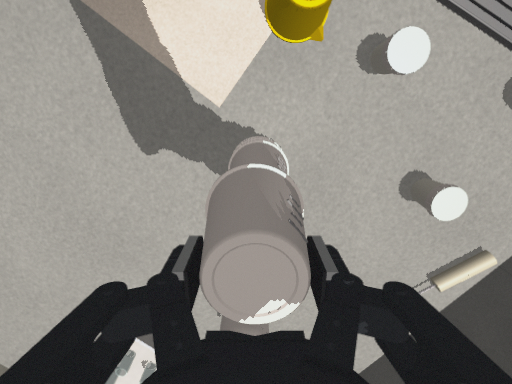

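View pics/c14.png

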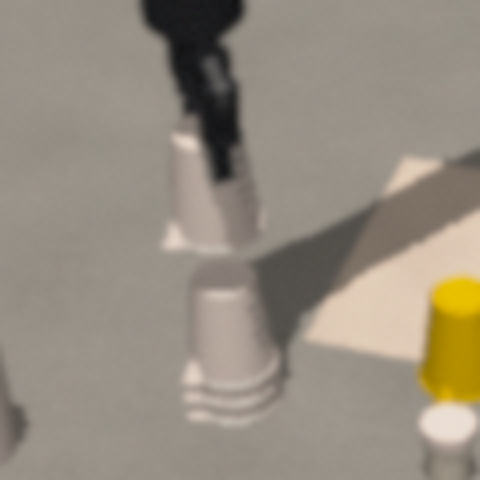

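View pics/c15.png

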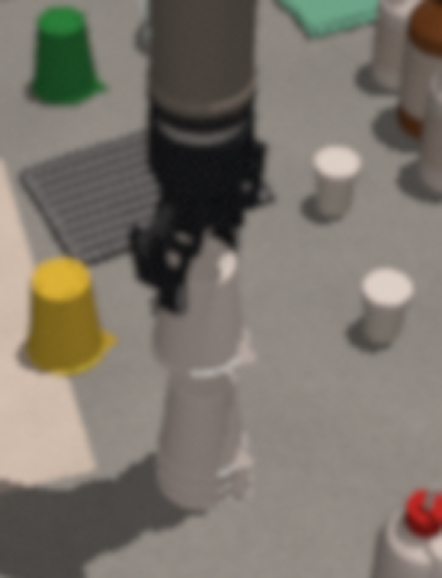

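The spouts line up in the scene view (new one at c14 (175,238), stack's at (193,372)) and in the side view. In the wrist view the stack sits about 4 px to the right, matching the 2.9 mm correction from the state. Correcting sideways, then lowering to just above the stack.

Request:
step_arm([
  [50,0,0.1,0,0],
  [50,0,0.2,0,0],
  [50,0,0.3,0,0],
  [50,0.5,0.3,0,0],
  [50,1.5,0.3,0,0],
  [50,2.5,0.3,0,0],
  [50,3.5,0.3,0,0],
  [50,4,0.3,0,0],
  [50,4,0.3,0,0],
  [50,4,0.3,0,0],
])

```text
time: 14.45
eef_pos: [0.5486, -0.204, 0.1683]
tcp_rot: [-2.223, 1.569, -3.081]
ft_force: [-0.1, -0.5, 0.3]
gripper_width: 0.0577
```

```bash
python3 - <<'E'
from h import *
from workcell import state
s=state();print(s["time"],s["eef_pos"],np.round(s["ft_force"],2),delta(s,(.548,-.2035,.105)))
a=snap("scene","s8");b=snap("side","d8");crop(a,160,90,100,120,4,"c16");crop(b,200,120,100,170,3.4,"c17")
d=load("w7")
f=lambda x0,y0,s,u,v:(x0+(u+.5)/s-.5,y0+(v+.5)/s-.5)
crop(d,190,120,130,130,5,"c18")
E
```

```text
14.45 [ 0.54855506 -0.20395409  0.16832258] [-0.13 -0.47  0.3 ] [[6.33, -0.0, -0.06], 'jaw deg', 40.8]
```

View pics/c16.png

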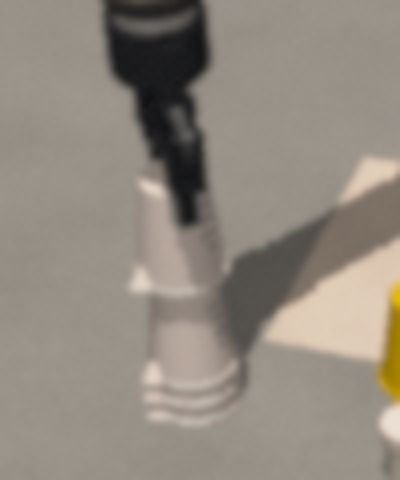

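View pics/c17.png

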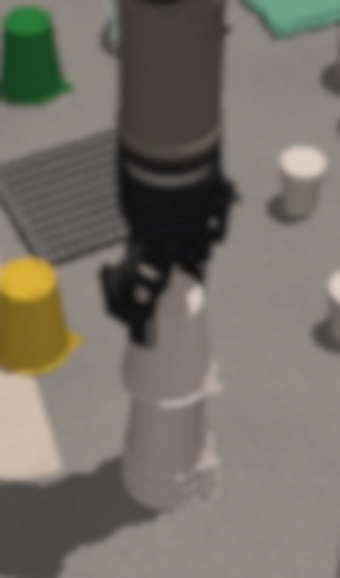

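View pics/c18.png

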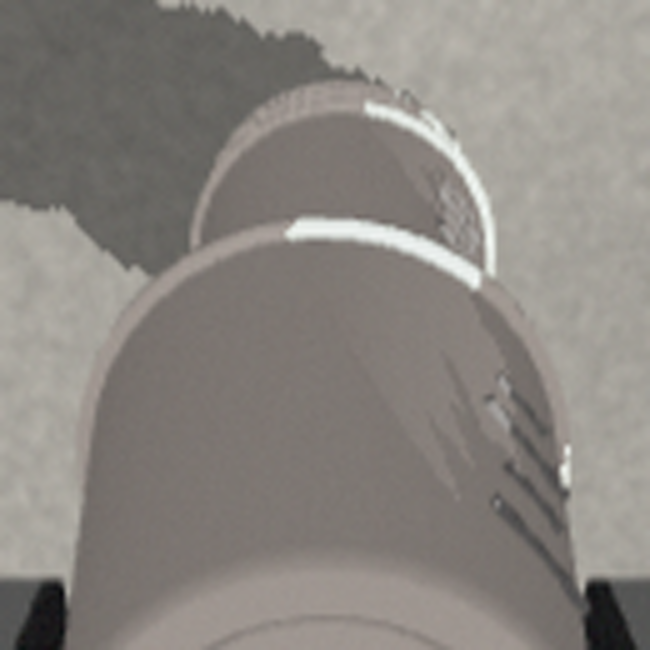

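The mouth is now around the stack's base, centred in both views (c16 mouth over stack; c17 symmetric), with no lateral force. I'll lower to just above the earliest possible contact.

Request:
step_arm([
  [50,0.7,0,0,0],
  [50,1.5,0,0,0],
  [50,2.3,0,0,0],
  [50,3.1,0,0,0],
  [50,3.9,0,0,0],
  [50,4.7,0,0,0],
  [50,5.4,0,0,0],
  [50,6,0,0,0],
  [50,6.2,0,0,0],
  [50,6.2,0,0,0],
])

```text
time: 15.8
eef_pos: [0.5486, -0.2039, 0.1064]
tcp_rot: [-2.228, 1.569, -3.086]
ft_force: [0.5, 0.2, -1.3]
gripper_width: 0.0578
```

```bash
python3 - <<'E'
from h import *
from workcell import state
s=state();print(s["time"],s["eef_pos"],np.round(s["ft_force"],2),s["ft_torque"],delta(s,(.548,-.2035,.085)))
E
```

```text
15.8 [ 0.54859771 -0.20390361  0.10643861] [ 0.45  0.15 -1.34] [-0.02815725 -0.06616287  0.01218117] [[2.14, -0.02, -0.07], 'jaw deg', 40.8]
```

Request:
step_arm([
  [50,0.1,0,0,0],
  [50,0.2,0,0,0],
  [50,0.3,0,0,0],
  [50,0.4,0,0,0],
  [50,0.5,0,0,0],
  [50,0.6,0,0,0],
  [50,0.7,0,0,0],
  [50,0.7,0,0,0],
  [50,0.7,0,0,0],
  [50,0.7,0,0,0],
])

```text
time: 17.05
eef_pos: [0.5488, -0.2038, 0.0995]
tcp_rot: [-2.331, 1.57, 3.094]
ft_force: [0.8, 1.5, -0.4]
gripper_width: 0.058
```

Request:
step_arm([
  [50,0.05,0,0,0],
  [50,0.1,0,0,0],
  [50,0.15,0,0,0],
  [50,0.2,0,0,0],
  [50,0.25,0,0,0],
  [50,0.3,0,0,0],
  [50,0.3,0,0,0],
  [50,0.3,0,0,0],
  [50,0.3,0,0,0],
  [50,0.3,0,0,0],
])

```text
time: 18.3
eef_pos: [0.5489, -0.2037, 0.0966]
tcp_rot: [-2.425, 1.57, 3.001]
ft_force: [1.4, 1.3, 0.2]
gripper_width: 0.0578
```

Request:
step_arm([
  [50,0.05,0,0,0],
  [50,0.1,0,0,0],
  [50,0.15,0,0,0],
  [50,0.2,0,0,0],
  [50,0.25,0,0,0],
  [50,0.25,0,0,0],
  [50,0.25,0,0,0],
  [50,0.25,0,0,0],
  [50,0.25,0,0,0],
  [50,0.25,0,0,0],
])

```text
time: 19.55
eef_pos: [0.5491, -0.2036, 0.0942]
tcp_rot: [-2.631, 1.57, 2.794]
ft_force: [1.7, 2.5, 3.5]
gripper_width: 0.0577
```

```bash
python3 - <<'E'
from h import *
from workcell import state
s=state();print(s["time"],s["eef_pos"],np.round(s["ft_force"],2),s["ft_torque"])
a=snap("scene","s9");b=snap("side","d9");crop(a,160,90,100,120,4,"c19");crop(b,200,120,100,170,3.4,"c20")
s=state();print(np.round(s["ft_force"],2),s["ft_torque"])
E
```

```text
19.55 [ 0.54910787 -0.20359559  0.09424102] [1.71 2.47 3.55] [ 0.73705808 -0.54950227 -0.05336216]
[1.93 2.88 3.36] [ 0.74885123 -0.52523019  0.03371911]
```

View pics/c19.png

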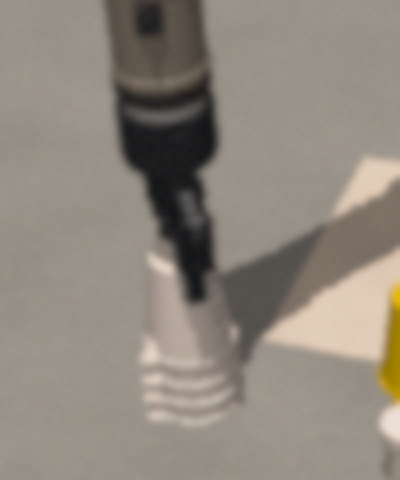

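View pics/c20.png

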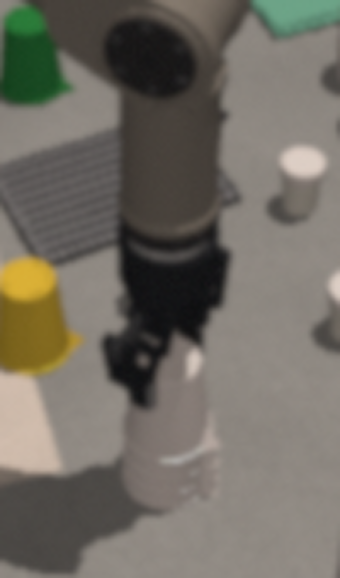

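First contact shows 3.5 N up with the mouth at about 63 mm, inside the 52–67 band, and the spouts aligned (c19 column at x ≈ 150). There is a slight side force along +jaw. I'll ease it by 0.5 mm that way and 1 mm up, then open.

Request:
step_arm([
  [50,0,0.05,0,0],
  [50,-0.05,0.05,0,0],
  [50,-0.05,0.05,0,0],
  [68,-0.05,0.05,0,0],
  [72,-0.05,0.05,0,0],
  [78,-0.05,0.05,0,0],
  [85,-0.05,0.05,0,0],
  [92,-0.05,0.05,0,0],
  [100,-0.05,0.05,0,0],
  [100,-0.05,0.05,0,0],
])

```text
time: 20.9
eef_pos: [0.5494, -0.2033, 0.0947]
tcp_rot: [-2.523, 1.57, 2.903]
ft_force: [0.1, -0.4, -1.0]
gripper_width: 0.0855
```

```bash
python3 - <<'E'
from h import *
from workcell import state
s=state();print(s["time"],s["eef_pos"],np.round(s["ft_force"],2),s["ft_torque"],s["gripper_width"])
print(delta(s,(.548,-.2035,.21)))
E
```

```text
20.9 [ 0.54944602 -0.20330087  0.09473265] [ 0.1  -0.45 -0.98] [ 0.02559874 -0.01185111 -0.03902333] 0.08548878552204353
[[-11.53, -0.13, -0.09], 'jaw deg', 40.9]
```

Released. Rising straight up and looking.

Request:
step_arm([
  [100,-0.7,0,0,0],
  [100,-1.5,0,0,0],
  [100,-3,0,0,0],
  [100,-4.5,0,0,0],
  [100,-6,0,0,0],
  [100,-7.5,0,0,0],
  [100,-9,0,0,0],
  [100,-10.5,0,0,0],
  [100,-12,0,0,0],
  [100,-12,0,0,0],
])

```text
time: 22.15
eef_pos: [0.5504, -0.2039, 0.2164]
tcp_rot: [0.451, 1.568, -0.407]
ft_force: [-0.4, -0.5, -0.0]
gripper_width: 0.0852
```

```bash
python3 - <<'E'
from h import *
from workcell import state
s=state();print(s["eef_pos"])
d=snap("wrist","w10");a=snap("scene","s10");crop(a,160,90,100,120,4,"c21");b=snap("side","d10");crop(b,200,120,100,170,3.4,"c22")
P=proj(d,(.548,-.2035,.153));print(P)
x0,y0=int(P[0])-60,int(P[1])-75;print(x0,y0);crop(d,x0,y0,120,120,5,"c23")
E
```

```text
[ 0.55041584 -0.20388077  0.21638968]
[253.26803556 193.82341696]
193 118
```

View pics/c23.png

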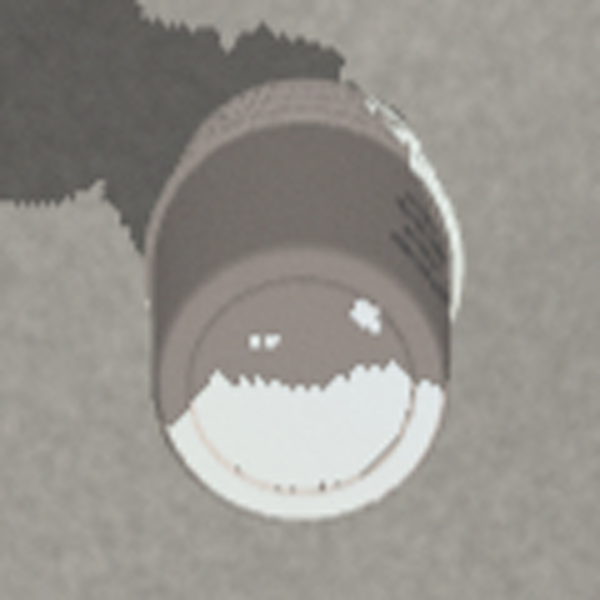

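View pics/c21.png

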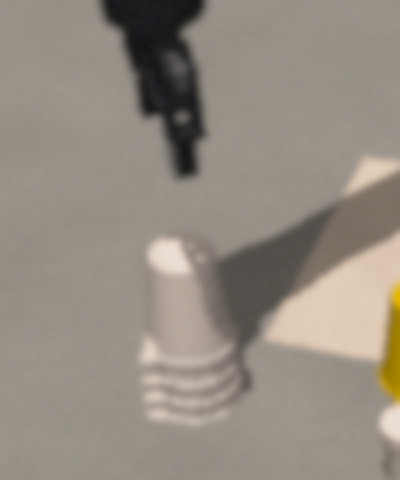

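View pics/c22.png

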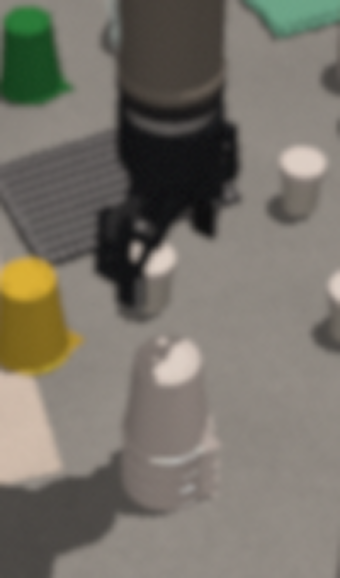

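The beaker stands straight on the stack, with the spouts in a column at x ≈ 148–152 in c21. Locating its base centre (ring centre about (301,385) in c23) for the press.

```bash
python3 - <<'E'
from h import *
from workcell import state
from scipy.optimize import least_squares
d=load("w10");s=state()
f=lambda x0,y0,s,u,v:(x0+(u+.5)/s-.5,y0+(v+.5)/s-.5)
for z in(.148,.150,.152,.154,.157):
    B=np.array([plane(d,*f(193,118,5,u,v),z)[:2] for u,v in[(300,277),(190,385),(413,385),(300,494),(212,442),(395,440)]])
    e=least_squares(lambda q:np.hypot(*(B-q[:2]).T)-q[2],[.548,-.2035,.02]).x
    n=np.array([plane(d,*f(193,118,5,u,v),z)[:2] for u,v in[(305,521),(230,497),(380,497),(185,455),(428,455)]])
    e2=least_squares(lambda q:np.hypot(*(n-q[:2]).T)-q[2],[.548,-.2035,.0265]).x
    print(z,np.round(e,4),np.round(e2,4))
D=load("s10");print("scene base proj",proj(D,(.548,-.2035,.152)))
print(delta(s,(.548,-.2035,.16)))
E
```

```text
0.148 [ 0.5496 -0.2058  0.0204] [ 0.5504 -0.2056  0.0259]
0.15 [ 0.5492 -0.2053  0.0202] [ 0.55   -0.2051  0.0257]
0.152 [ 0.5488 -0.2048  0.0201] [ 0.5495 -0.2046  0.0255]
0.154 [ 0.5483 -0.2042  0.0199] [ 0.5491 -0.204   0.0253]
0.157 [ 0.5477 -0.2035  0.0196] [ 0.5484 -0.2033  0.0249]
scene base proj [204.07230239 152.61768059]
[[5.41, -0.11, -0.03], 'jaw deg', 40.9]
```

The base centre is at about (0.549, −0.2047), z about 0.152, within 1.5 mm of the stack axis. I'll shut the fingers and come down to 10 mm above it.

Request:
step_arm([
  [0,0,-0.15,0,0],
  [0,0,-0.15,0,0],
  [0,0.5,-0.15,0,0],
  [0,1,-0.15,0,0],
  [0,2,-0.15,0,0],
  [0,3,-0.15,0,0],
  [0,4,-0.15,0,0],
  [0,5,-0.15,0,0],
  [0,5.2,-0.15,0,0],
  [0,5.2,-0.15,0,0],
])

```text
time: 23.55
eef_pos: [0.548, -0.2041, 0.162]
tcp_rot: [-2.583, 1.569, 2.842]
ft_force: [-0.2, 0.3, -0.4]
gripper_width: 0.0002
```

```bash
python3 - <<'E'
from h import *
from workcell import state
s=state();print(s["time"],s["eef_pos"],np.round(s["ft_force"],2),s["gripper_width"])
print(delta(s,(.549,-.2047,.152)))
d=snap("wrist","w11")
E
```

```text
23.55 [ 0.54796047 -0.20407757  0.16204095] [-0.23  0.3  -0.42] 0.00024182752524640818
[[1.0, 0.04, 0.12], 'jaw deg', 40.9]
```

View pics/w11.png

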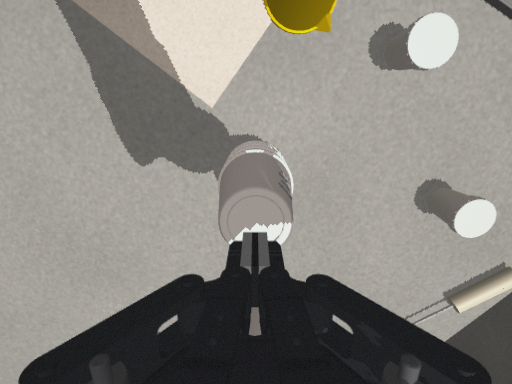

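The shut fingertips are centred over the base at columns about 256. Coming down gently.

Request:
step_arm([
  [0,0.1,0.02,0.1,0],
  [0,0.2,0.02,0.1,0],
  [0,0.3,0.02,0.1,0],
  [0,0.4,0.02,0.1,0],
  [0,0.5,0.02,0.1,0],
  [0,0.6,0.02,0.1,0],
  [0,0.7,0.02,0.1,0],
  [0,0.75,0.02,0.1,0],
  [0,0.75,0.02,0.1,0],
  [0,0.75,0.02,0.1,0],
])

```text
time: 24.85
eef_pos: [0.549, -0.2048, 0.1549]
tcp_rot: [-2.594, 1.57, 2.832]
ft_force: [0.5, 0.1, 0.0]
gripper_width: 0.0002
```

Request:
step_arm([
  [0,0.03,0,0,0],
  [0,0.06,0,0,0],
  [0,0.09,0,0,0],
  [0,0.12,0,0,0],
  [0,0.15,0,0,0],
  [0,0.15,0,0,0],
  [0,0.15,0,0,0],
  [0,0.15,0,0,0],
  [0,0.15,0,0,0],
  [0,0.15,0,0,0],
])

```text
time: 26.1
eef_pos: [0.549, -0.2048, 0.1534]
tcp_rot: [-2.575, 1.57, 2.851]
ft_force: [-0.9, -0.6, -0.6]
gripper_width: 0.0001
```

Request:
step_arm([
  [0,0.03,0,0,0],
  [0,0.06,0,0,0],
  [0,0.09,0,0,0],
  [0,0.12,0,0,0],
  [0,0.15,0,0,0],
  [0,0.15,0,0,0],
  [0,0.15,0,0,0],
  [0,0.15,0,0,0],
  [0,0.15,0,0,0],
  [0,0.15,0,0,0],
])

```text
time: 27.35
eef_pos: [0.549, -0.2048, 0.1519]
tcp_rot: [-2.591, 1.57, 2.834]
ft_force: [-0.6, -0.3, -0.3]
gripper_width: 0.0
```

Request:
step_arm([
  [0,0.03,0,0,0],
  [0,0.06,0,0,0],
  [0,0.09,0,0,0],
  [0,0.12,0,0,0],
  [0,0.15,0,0,0],
  [0,0.15,0,0,0],
  [0,0.15,0,0,0],
  [0,0.15,0,0,0],
  [0,0.15,0,0,0],
  [0,0.15,0,0,0],
])

```text
time: 28.6
eef_pos: [0.549, -0.2048, 0.1504]
tcp_rot: [-2.583, 1.57, 2.843]
ft_force: [-0.2, 1.3, 0.0]
gripper_width: -0.0005
```

Request:
step_arm([
  [0,0.03,0,0,0],
  [0,0.06,0,0,0],
  [0,0.09,0,0,0],
  [0,0.12,0,0,0],
  [0,0.15,0,0,0],
  [0,0.15,0,0,0],
  [0,0.15,0,0,0],
  [0,0.15,0,0,0],
  [0,0.15,0,0,0],
  [0,0.15,0,0,0],
])

```text
time: 29.85
eef_pos: [0.549, -0.2048, 0.1489]
tcp_rot: [-2.575, 1.57, 2.85]
ft_force: [-0.2, 1.0, -0.1]
gripper_width: -0.0
```

```bash
python3 - <<'E'
from h import *
a=snap("scene","s12");crop(a,165,110,80,100,5,"c24");b=snap("side","d12");crop(b,210,160,80,120,5,"c25")
E
```

```text
(no output)
```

View pics/c24.png

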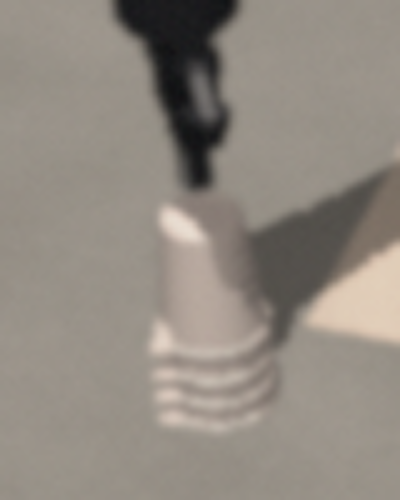

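View pics/c25.png

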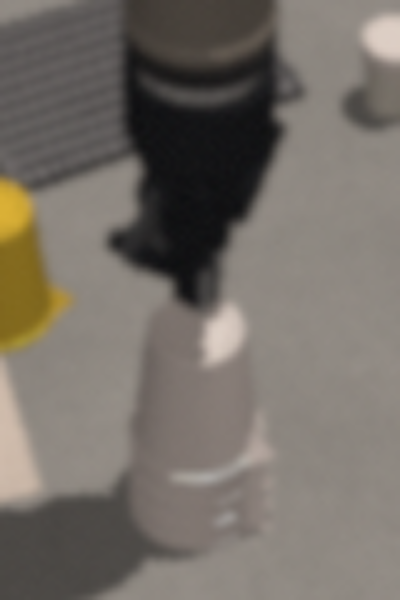

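```bash
python3 - <<'E'
from h import *
for n,b,t,t0 in(("s12",(205,153.2),(205,147.2),(165,110)),("d12",(250,226.5),(251,221),(210,160))):
    d=load(n)
    for z in(.13,.14,.149,.16): print(n,z,proj(d,(.549,-.2048,z)))
    print("base",b,"tip",t)
E
```

```text
s12 0.13 [204.20695943 158.1775901 ]
s12 0.14 [203.91856898 155.70906206]
s12 0.149 [203.65682196 153.46724541]
s12 0.16 [203.33405034 150.70099367]
base (205, 153.2) tip (205, 147.2)
d12 0.13 [248.72397314 229.87891443]
d12 0.14 [248.7517979 227.5056952]
d12 0.149 [248.77717292 225.34596271]
d12 0.16 [248.80862269 222.67515799]
base (250, 226.5) tip (251, 221)
```

```bash
python3 - <<'E'
from h import *
d=load("w11")
for z in (.142,.150,.155,.162,.170): print(z,proj(d,(.548,-.2041,z)))
crop(d,205,170,100,110,5,"c26")
E
```

```text
0.142 [255.28634656 214.77806847]
0.15 [255.3075506 219.0672764]
0.155 [255.3216454  221.91884825]
0.162 [255.34257652 226.15414498]
0.17 [255.36838983 231.37839211]
```

View pics/c26.png

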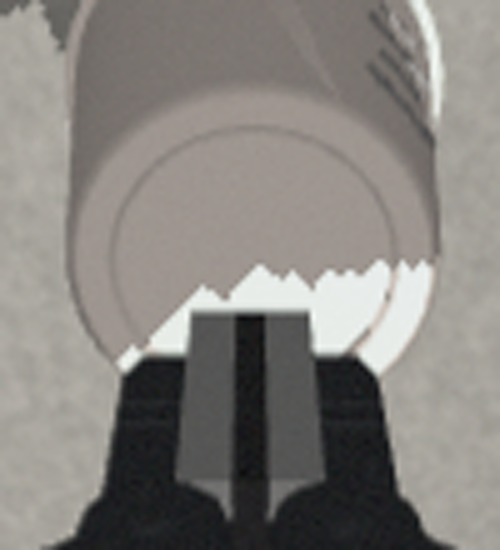

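Request:
step_arm([
  [0,0.03,0,0,0],
  [0,0.06,0,0,0],
  [0,0.09,0,0,0],
  [0,0.12,0,0,0],
  [0,0.15,0,0,0],
  [0,0.15,0,0,0],
  [0,0.15,0,0,0],
  [0,0.15,0,0,0],
  [0,0.15,0,0,0],
  [0,0.15,0,0,0],
])

```text
time: 31.2
eef_pos: [0.549, -0.2048, 0.1474]
tcp_rot: [-2.573, 1.57, 2.853]
ft_force: [-0.6, 0.4, 0.3]
gripper_width: 0.0001
```

```bash
python3 - <<'E'
from h import *
d=snap("wrist","w13");crop(d,205,170,100,110,5,"c27")
E
```

```text
(no output)
```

View pics/c27.png

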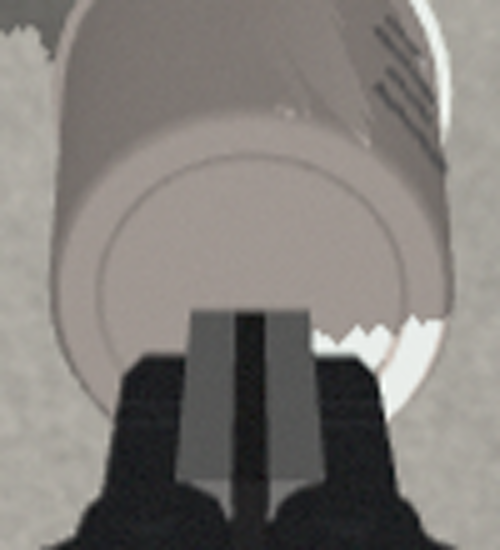

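The tip cues disagree with the nominal TCP. In the scene and side views the tips end about 5.5–6 px (about 20 mm) above the base centre, and the wrist view agrees that the physical tips sit some 25–30 mm behind the TCP. So the real gap is still about 20 mm; I'll go down 10 mm.

Request:
step_arm([
  [0,0.1,0,0,0],
  [0,0.2,0,0,0],
  [0,0.3,0,0,0],
  [0,0.4,0,0,0],
  [0,0.5,0,0,0],
  [0,0.6,0,0,0],
  [0,0.7,0,0,0],
  [0,0.8,0,0,0],
  [0,0.9,0,0,0],
  [0,1.0,0,0,0],
])

```text
time: 32.5
eef_pos: [0.549, -0.2048, 0.1374]
tcp_rot: [-2.62, 1.57, 2.805]
ft_force: [-0.0, -0.0, -0.0]
gripper_width: 0.0002
```

```bash
python3 - <<'E'
from h import *
a=snap("scene","s14");crop(a,175,120,60,60,7,"c28");b=snap("side","d14");crop(b,220,190,60,60,7,"c29")
c=np.hstack([cv2.imread("pics/c28.png"),cv2.imread("pics/c29.png")]);cv2.imwrite("pics/c30.png",cv2.resize(c,(800,400)))
E
```

```text
(no output)
```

View pics/c30.png

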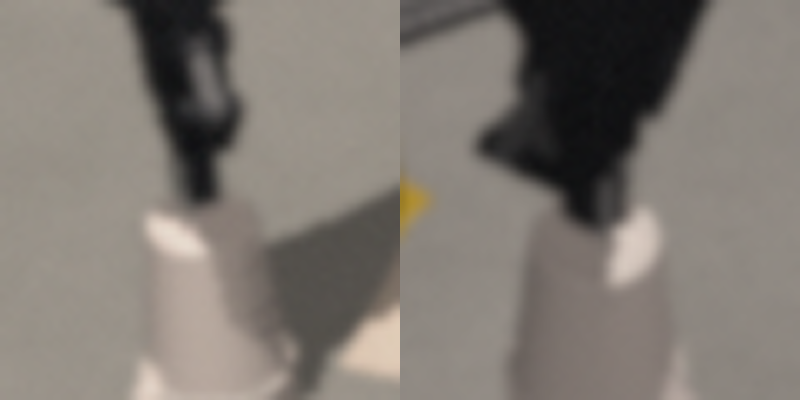

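The remaining gap is 2.6–3.4 px, about 10–14 mm. I'll go 6 mm, then small steps.

Request:
step_arm([
  [0,0.08,0,0,0],
  [0,0.16,0,0,0],
  [0,0.24,0,0,0],
  [0,0.32,0,0,0],
  [0,0.4,0,0,0],
  [0,0.48,0,0,0],
  [0,0.56,0,0,0],
  [0,0.6,0,0,0],
  [0,0.6,0,0,0],
  [0,0.6,0,0,0],
])

```text
time: 33.85
eef_pos: [0.5489, -0.2048, 0.1313]
tcp_rot: [-2.585, 1.569, 2.84]
ft_force: [0.0, 0.6, 0.1]
gripper_width: -0.0
```

Request:
step_arm([
  [0,0.03,0,0,0],
  [0,0.06,0,0,0],
  [0,0.09,0,0,0],
  [0,0.12,0,0,0],
  [0,0.15,0,0,0],
  [0,0.18,0,0,0],
  [0,0.18,0,0,0],
  [0,0.18,0,0,0],
  [0,0.18,0,0,0],
  [0,0.18,0,0,0],
])

```text
time: 35.1
eef_pos: [0.5489, -0.2048, 0.1295]
tcp_rot: [-2.605, 1.569, 2.82]
ft_force: [-0.3, -0.2, 0.0]
gripper_width: 0.0003
```

Request:
step_arm([
  [0,0.03,0,0,0],
  [0,0.06,0,0,0],
  [0,0.09,0,0,0],
  [0,0.12,0,0,0],
  [0,0.15,0,0,0],
  [0,0.18,0,0,0],
  [0,0.2,0,0,0],
  [0,0.2,0,0,0],
  [0,0.2,0,0,0],
  [0,0.2,0,0,0],
])

```text
time: 36.35
eef_pos: [0.5489, -0.2048, 0.1275]
tcp_rot: [-2.587, 1.569, 2.839]
ft_force: [0.3, 0.7, 1.0]
gripper_width: 0.0002
```

Request:
step_arm([
  [0,0.03,0,0,0],
  [0,0.06,0,0,0],
  [0,0.09,0,0,0],
  [0,0.12,0,0,0],
  [0,0.15,0,0,0],
  [0,0.15,0,0,0],
  [0,0.15,0,0,0],
  [0,0.15,0,0,0],
  [0,0.15,0,0,0],
  [0,0.15,0,0,0],
])

```text
time: 37.6
eef_pos: [0.5491, -0.2048, 0.1262]
tcp_rot: [-2.539, 1.57, 2.887]
ft_force: [-0.7, -0.4, 4.0]
gripper_width: -0.0001
```

Contact at 4 N. One more small step should bring it to about 6.5 N.

Request:
step_arm([
  [0,0.02,0,0,0],
  [0,0.04,0,0,0],
  [0,0.06,0,0,0],
  [0,0.08,0,0,0],
  [0,0.08,0,0,0],
  [0,0.08,0,0,0],
  [0,0.08,0,0,0],
  [0,0.08,0,0,0],
  [0,0.08,0,0,0],
  [0,0.08,0,0,0],
])

```text
time: 38.85
eef_pos: [0.5491, -0.2049, 0.1256]
tcp_rot: [-2.676, 1.57, 2.75]
ft_force: [-1.5, 0.5, 5.7]
gripper_width: 0.0
```

```bash
python3 - <<'E'
from h import *
from workcell import state
s=state();print(s["time"],s["eef_pos"],np.round(s["ft_force"],2),s["ft_torque"])
E
```

```text
38.85 [ 0.54914831 -0.20485347  0.12564661] [-1.5   0.45  5.73] [0.10998203 0.24868908 0.00491392]
```

Request:
step_arm([
  [0,0.02,0,0,0],
  [0,0.04,0,0,0],
  [0,0.04,0,0,0],
  [0,0.04,0,0,0],
  [0,0.04,0,0,0],
  [0,0.04,0,0,0],
  [0,0.04,0,0,0],
  [0,0.04,0,0,0],
  [0,0.04,0,0,0],
  [0,0.04,0,0,0],
])

```text
time: 40.1
eef_pos: [0.5492, -0.2049, 0.1256]
tcp_rot: [-2.798, 1.57, 2.627]
ft_force: [-1.7, 0.7, 5.1]
gripper_width: 0.0001
```

Request:
step_arm([
  [0,0.03,0,0,0],
  [0,0.05,0,0,0],
  [0,0.07,0,0,0],
  [0,0.08,0,0,0],
  [0,0.08,0,0,0],
  [0,0.08,0,0,0],
  [0,0.08,0,0,0],
  [0,0.08,0,0,0],
  [0,0.08,0,0,0],
  [0,0.08,0,0,0],
])

```text
time: 41.35
eef_pos: [0.5493, -0.2049, 0.1253]
tcp_rot: [2.202, 1.571, 1.345]
ft_force: [-0.9, 0.4, 7.0]
gripper_width: -0.0003
```

7.0 N, inside the 5–8 N band. Retreating straight up.

Request:
step_arm([
  [0,-0.5,0,0,0],
  [0,-1.5,0,0,0],
  [0,-3,0,0,0],
  [0,-5,0,0,0],
  [0,-7,0,0,0],
  [0,-9,0,0,0],
  [0,-11,0,0,0],
  [0,-12,0,0,0],
  [0,-12,0,0,0],
  [0,-12,0,0,0],
])

```text
time: 42.6
eef_pos: [0.5488, -0.2047, 0.2445]
tcp_rot: [-2.872, 1.569, 2.553]
ft_force: [-0.2, -0.5, -0.4]
gripper_width: 0.0002
```

```bash
python3 - <<'E'
from h import *
from workcell import state
s=state();print(s["time"],s["eef_pos"],np.round(s["ft_force"],2))
a=snap("scene","s15");crop(a,165,110,80,100,4,"c31");b=snap("side","d15");crop(b,210,160,80,120,3.333,"c32");w=snap("wrist","w15");crop(w,193,100,120,150,2.667,"c33")
c=np.hstack([cv2.imread(f"pics/c{i}.png")[:400,:] for i in(31,32,33)]);print(c.shape);cv2.imwrite("pics/c34.png",c[:,:800] if c.shape[1]>800 else c)
o=load("scene0");
for n in("scene","side"):
    p,q=load(n+"0")["img"].astype(int),load({"scene":"s15","side":"d15"}[n])["img"].astype(int)
    print(n,proj(load(n+"0"),(.548,-.2035,.02)))
E
```

```text
42.6 [ 0.54884849 -0.20470592  0.24453664] [-0.22 -0.53 -0.44]
(400, 907, 3)
scene [207.69032968 183.76068795]
side [248.00659101 253.9699666 ]
```

View pics/c34.png

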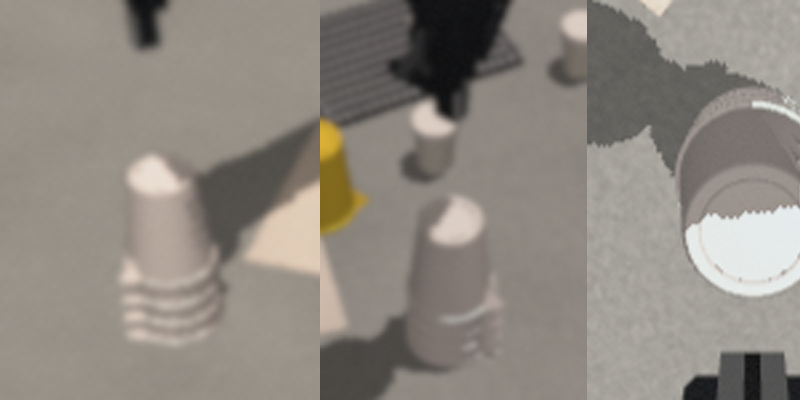

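View pics/s15.png

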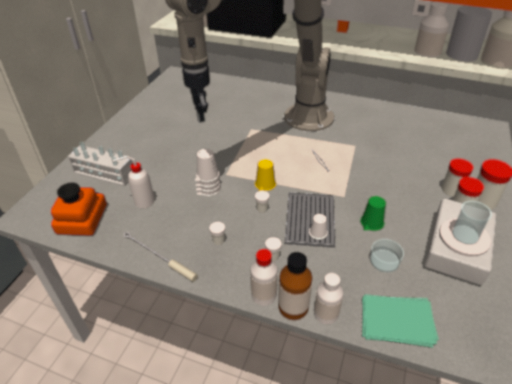

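Four beakers stand straight, with their spouts in a column on the left. Nothing else has moved, and the robot is clear. Handing in.

```bash
python3 - <<'E'
from workcell import *
print(finish_job())
E
```

```text
the job is handed in; nothing more can be done
None
```

I put the large beaker on the stack, mouth down with its spout over the stack's spouts, pressed it on, released it and handed the job in at about 43 s.

- **Placing:** I measured the beaker and stack from two wrist views each; both base heights came out within 1 mm of your figures. I turned the beaker 49° and lowered it until it first bore on the stack at 3.5 N, mouth about 63 mm above the bench. Then I let go.
- **Pressing:** With the fingers shut I pressed on the centre of its base in small steps. The end-of-step forces were 4.0, 5.7, 5.1 and finally 7.0 N, below the 11 N that wedges it. Force was only read at the end of each step, with about 1 N of noise.
- **Last checks:** The final scene and side pictures show four beakers standing straight, with the spouts in one column. The base centre, measured just before pressing, was within 1.5 mm of the stack axis. The small beaker, pots and other things look unmoved. The arm was clear, with no contact force.

**What disagreed:**
- The shut fingertips met the base at TCP 0.127 m instead of the expected 0.152 m, so the real tips sit about 25 mm behind the nominal TCP. Finding this took extra time.
- At first contact there was a side force of 2–3 N. I eased it by about 0.5 mm before letting go.
- I checked the spout alignment after the press only in the scene and side pictures, not with a new measurement.

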